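# Hold the splash guard up at the bottle filler

## Task

One of the two stations of the bottle filler has a bottle standing under its filling head; the other has only the drip cup. Swing that bottle's splash guard up to 60 degrees from hanging and hold it there with the gripper, so that I can reach in for the bottle: finish while still holding it, because it falls shut if let go. Leave the other guard down, and leave the bottle, the cup and the things on the bench where they stand.

Things in the scene. Friction and masses are not known exactly. Their poses are not given: they have to be found in the camera images.
- guard_left (a joint): angle (rad) of the splash guard of the station on the robot's left: 0 = hanging down (closed), grows as its lower edge swings towards the robot and up; 1.047 = 60 degrees; stop at 1.9. Flat clear sheet 220 mm wide, 4 thick, 254 from hinge to steel lower edge, 0.3 to 0.5 kg, free hinge at its upper edge: let go, it falls back to 0. About 2 N at the knob holds it at 60 degrees.
- left_knob (a point): centre of the left guard's black ball knob, 35 mm diameter, on the robot's side at mid width: 215 mm from the hinge line down the sheet, 60 mm out from it on a 10 mm stem; moves with the guard. 110 mm above the bench when hanging. Fingers closing along the hinge line fit beside it and let it turn between them; lean the wrist back towards the robot, off the sheet.
- left_hinge (a point): middle of the left guard's hinge line, fixed on the machine, 325 mm above the bench. Axes of the machine: x from the guard into the machine (away from the robot), y along the hinge line (to the robot's left), z up
- left_station (a point): centre of the left station's drip grate under its filling head, where a bottle stands: 24 mm above the bench, 60 mm behind the hanging guard; axes as the machine's. The two stations are 270 mm apart; the rubber cone of the head hangs 282 mm above the bench
- guard_right (a joint): angle (rad) of the splash guard of the station on the robot's right: 0 = hanging down (closed), grows as its lower edge swings towards the robot and up; 1.047 = 60 degrees; stop at 1.9. Flat clear sheet 220 mm wide, 4 thick, 254 from hinge to steel lower edge, 0.3 to 0.5 kg, free hinge at its upper edge: let go, it falls back to 0. About 2 N at the knob holds it at 60 degrees.
- right_knob (a point): centre of the right guard's black ball knob, 35 mm diameter, on the robot's side at mid width: 215 mm from the hinge line down the sheet, 60 mm out from it on a 10 mm stem; moves with the guard. 110 mm above the bench when hanging. Fingers closing along the hinge line fit beside it and let it turn between them; lean the wrist back towards the robot, off the sheet.
- right_hinge (a point): middle of the right guard's hinge line, fixed on the machine, 325 mm above the bench. Axes of the machine: x from the guard into the machine (away from the robot), y along the hinge line (to the robot's left), z up
- right_station (a point): centre of the right station's drip grate under its filling head, where a bottle stands: 24 mm above the bench, 60 mm behind the hanging guard; axes as the machine's. The two stations are 270 mm apart; the rubber cone of the head hangs 282 mm above the bench
- bottle_centre (a point): centre, half-way up, of the loose brown glass swing-top bottle (62 mm diameter, 208 mm tall, stopper hanging open at its neck) that stands on the grate of one of the two stations; z up its axis
- drip_cup_centre (a point): centre, half-way up, of the loose steel drip cup (72 mm mouth, 65 mm high) that stands on the grate of the other, idle station; z up
- closed_bottle_centre (a point): bystander: centre, half-way up, of a like brown bottle with its stopper shut (62 mm diameter, 227 mm tall with stopper, centre point 104 mm up), on the bench to the robot's left of the machine
- tub_centre (a point): bystander: centre, half-way up, of a white lidded tub, 72 mm diameter, 85 mm tall, on the bench to the robot's right
- spanner_grip (a point): bystander: handle of a steel spanner 170 mm long lying on the bench to the robot's right

How it is judged:
At the end, for the whole second after the job is handed in: the guard of the bottle's station is held still 60 +/- 7 degrees from hanging (0.925 to 1.169 rad) by the gripper's fingers (over 0.5 N between them); the other guard hangs (below 0.1 rad); bottle and drip cup within 20 mm of where they stood, bottle upright (((horizontal distance between bottle_centre and left_station below 0.06 m and value of joint guard_left between 0.925 and 1.169 rad and velocity of joint guard_left between -0.08 and 0.08 rad/s and contact force between the fingers and guard_left above 0.5 N and value of joint guard_right below 0.1 rad) or (horizontal distance between bottle_centre and right_station below 0.06 m and value of joint guard_right between 0.925 and 1.169 rad and velocity of joint guard_right between -0.08 and 0.08 rad/s and contact force between the fingers and guard_right above 0.5 N and value of joint guard_left below 0.1 rad)) and distance of each of bottle_centre, drip_cup_centre from where it was at the start of the episode below 0.02 m and angle between bottle_centre's own z axis and vertical below 0.15 rad); the arm keeps its last pose, push and grip.
It fails at once if the guard of the station without a bottle is lifted (more than 0.2 rad) ((horizontal distance between bottle_centre and left_station below 0.06 m and value of joint guard_right above 0.2 rad) or (horizontal distance between bottle_centre and right_station below 0.06 m and value of joint guard_left above 0.2 rad)).
It fails at once if the bottle under the filling head is moved more than 25 mm or tipped (distance of bottle_centre from where it was at the start of the episode above 0.025 m or angle between bottle_centre's own z axis and vertical above 0.25 rad).
It fails at once if the drip cup is moved more than 25 mm (distance of drip_cup_centre from where it was at the start of the episode above 0.025 m).
It fails at once if the closed bottle, the tub or the spanner on the bench is moved more than 30 mm (distance of any of closed_bottle_centre, tub_centre, spanner_grip from where it was at the start of the episode above 0.03 m).
It also fails if it takes over 34 s, if anything falls off the work surface, if the arm or the gripper's body presses on something with over 40 N, if the wrist force passes 120 N, or if a joint passes its speed limit or range.

## Robot

A 7-joint arm with a two-finger parallel gripper is mounted at the origin on the work surface. World frame = base frame: x ahead of the robot, y to its left, z up, the work surface at z = 0. Lengths are in m, angles in rad, forces in N, time in s.
With the tool pointing down it reaches from about 0.35 to 0.9 m from the base axis. Payload 8.1 kg.
Tool frame: the origin (TCP) lies midway between the tips of the shut fingers; the grasp point (between the pads) lies env.grip_depth behind it (env.grip_depth is the distance from the TCP to the grasp point, in m); y points along the fingers, x is the direction in which the jaws open and shut, and the axes are right-handed (so a half turn about y gives the same grasp; the last joint's range is limited). The gripper opens to 85 mm and grips with 20 to 120 N. Pads are 22 mm wide; open, the fingers measure 114 mm over their backs; the gripper's body (76 mm by 85 mm) begins 54 mm behind the grasp point. The pads swing forward as they close: fully open they stand 13 mm farther back than shut.
Start: joints at [-1.447, 0.434, 0.025, 1.573, -0.012, 1.134, -0.075], TCP at [0.141, 0.609, 0.211] pointing down, gripper open.
Joint ranges: [-2.62, 2.62], [-0.44, 2.09], [-1.27, 1.32], [0.08, 2.57], [-1.32, 4.46], [0.12, 2], [-2.74, 2.74]. Speed limits (rad/s): [2.22, 2.22, 3.01, 3.01, 3.14, 3.14, 3.14].

## Interface

Orientations are given as a unit quaternion [w, x, y, z].
In Python, from bench import env gives the robot as it stands.
- The arm moves only by the tool servo_tool, never from a script. Its argument "steps" is text: rows parted by semicolons, each of 7 numbers parted by spaces: the shift along the tool's x, y, z in units of 20 cm (1.0 is 20 cm), then the turn, a rotation vector about the tool's x, y, z in units of 45 degrees (1.0 is 45 degrees), then the closure, from 0 (fully open) to 1 (shut). In form: x y z ax ay az jaw; .... A call has 1 to 5 rows; each row is the pose to reach, as a shift and turn from the pose commanded when the call began, along the tool's axes at that moment; what a row does not reach only later rows make up. A row lasts 1/12 s, in which the tool goes at most 41.7 mm and 7.16 degrees, less where a joint would pass 70% of its speed; a pose out of reach is approached as far as the arm can. A call with a number of a shift or a turn outside -1 to 1 is refused whole. A call with a gripper value outside its range is refused whole. The fingers move at their own pace and stop on an object; "grip_force" is the grip in N (left out, the last holds). Time passes only in rows, so rows that repeat a pose let the fingers close. It gives the time, the measured TCP pose, the force and the opening at its end, in the units of the state.
- env.get_state(): the state, without advancing time (a new reading comes with each control period).
- env.snapshot(name): name is "scene" or "top" or "wrist"; returns a dict with "img" (384x512x3 uint8, red, green, blue), "fx", "fy", "cx", "cy" (pixels), "eye" and "attitude" of the camera in the world. Camera axes: x right, y down, z forward; pixel columns grow to the right and rows downward; lengths in m; the calibration is good to about 2 mm. A picture is of the moment at which its call begins. There is no depth.
- env.finish_job(): hands the job in, once; it reports no verdict.
The state is a dict: "time_s": time; "joint_positions": joint angles; "dq": joint speeds; "joint_efforts": joint torques, N m; "eef_pos": TCP position; "tool_rot": TCP orientation; "ft_force": force on the tool from outside, world axes, zero at the start; "wrist_torque": the same for the moment, N m; "gripper_width": finger opening in m.
Only numpy, scipy, OpenCV 4.12 (cv2) and the standard library are available. Lean on these libraries where they do the work, as an engineer would, in place of code of your own. Each camera call takes 0.05 s, during which the arm holds its last target.

## Working session

There is one attempt and no reset: what is moved stays moved. The work goes in short steps, Python scripts to look and compute and a tool call to move; the robot and the scene stay as the last step left them, time stands still between calls to the robot, and variables do not carry over. Pictures are saved under pics/ and viewed, and the job is handed in when it is done.

Besides the shell and the picture viewer there is one more tool, called after "Request:" by a JSON object that holds its "op" and its "data". servo_tool: Moves the arm, as the interface text tells. Shifts and turns lie within -1 to 1; 1 stands for 20 cm of shift or 45 degrees of turn. Its arguments: {"type":"object","properties":{"steps":{"type":"string"},"grip_force":{"type":"number"}},"required":["steps"]}

```bash
mkdir -p pics; ls; python3 - <<'E'
from bench import env
import cv2,numpy as np
s=env.get_state()
print({k:np.round(v,3) for k,v in s.items()}, env.grip_depth)
for n in ("scene","top","wrist"):
    d=env.snapshot(n); cv2.imwrite(f"pics/{n}0.png",cv2.resize(d["img"][:,:,::-1],None,fx=1.5,fy=1.5))
    np.savez(f"{n}0.npz",**d)
    print(n,d["fx"],d["cx"],d["cy"],np.round(d["eye"],3),np.round(d["attitude"],3))
E
```

```text
pics
{'time_s': np.float64(0.0), 'joint_positions': array([-1.447,  0.435,  0.025,  1.574, -0.012,  1.134, -0.075]), 'dq': array([-0.   ,  0.   ,  0.001,  0.   ,  0.   , -0.   ,  0.001]), 'joint_efforts': array([ 0.0000e+00, -6.7045e+01,  1.0250e+00, -3.1621e+01,  1.5000e-02,
        1.2000e-02,  0.0000e+00]), 'eef_pos': array([0.14 , 0.608, 0.21 ]), 'tool_rot': array([-0.553,  0.554,  0.44 , -0.441]), 'ft_force': array([-1.131,  0.111,  0.361]), 'wrist_torque': array([ 0.043, -0.009, -0.001]), 'gripper_width': np.float64(0.086)} 0.0187
scene 467.74645820954987 251.41074297133568 183.5875282795732 [1.606 0.196 1.687] [-0.191  0.626  0.719 -0.232]
top 354.42790777555734 251.50704937236554 192.57084735950713 [ 0.524 -0.003  1.273] [ 0.04  -0.702  0.711 -0.021]
wrist 297.95603961933534 247.39949862269813 193.36881463151803 [0.065 0.626 0.374] [0.119 0.774 0.615 0.094]
```

View pics/scene0.png

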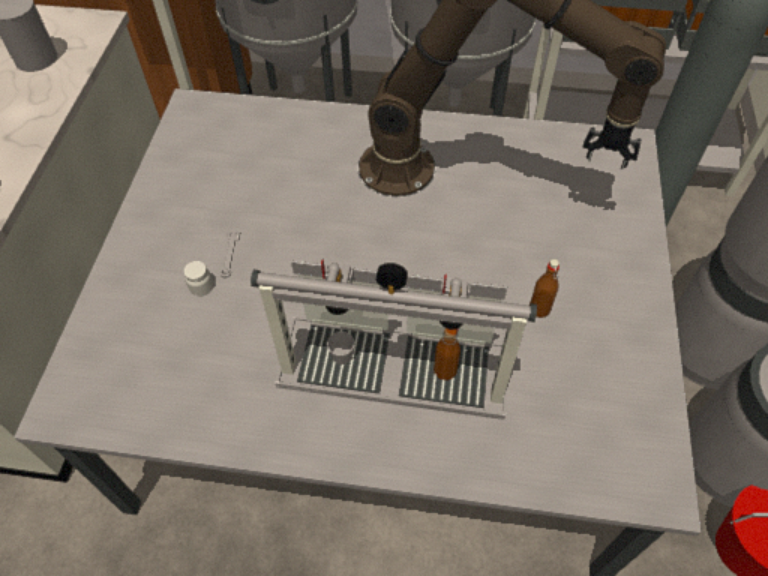

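View pics/top0.png

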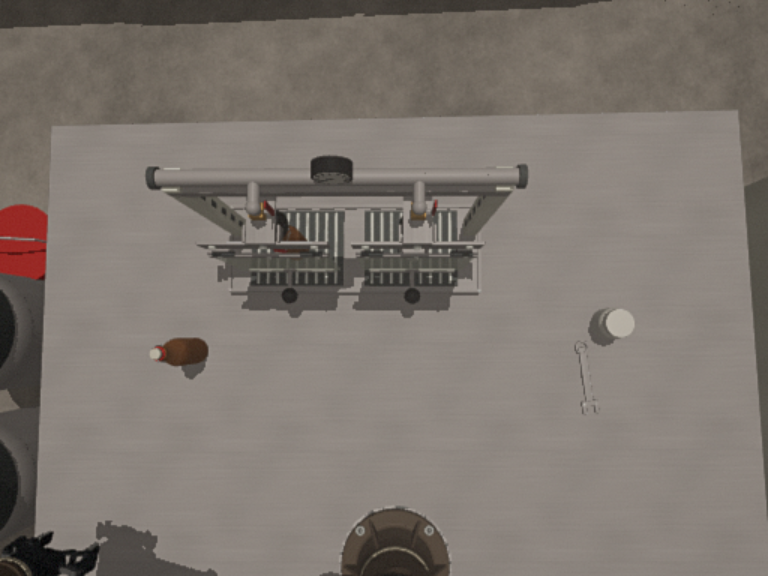

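View pics/wrist0.png

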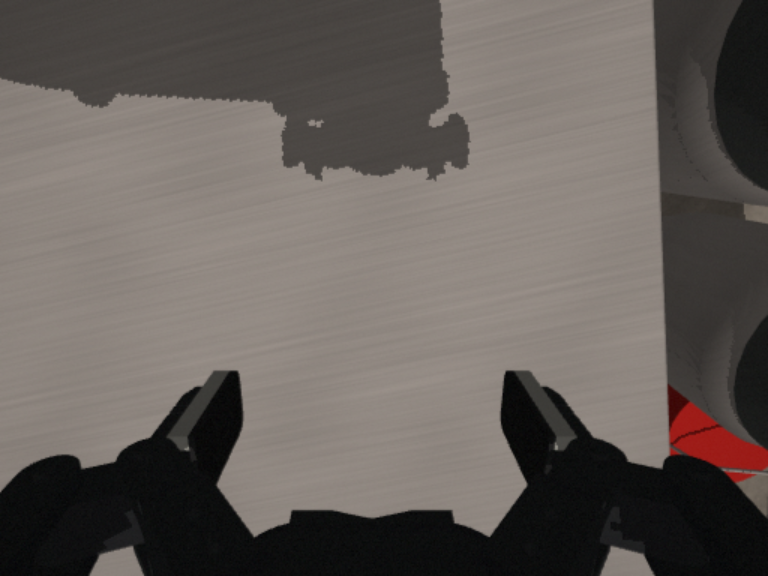

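The scene view, taken from behind the machine, shows the open bottle at scene (447,355), towards +y. The cup is at (342,345). The top view agrees: the bottle is at the left station, and the knobs are at about (290,296) and (412,296) in the enlarged picture. Next I'll measure them.

```bash
cat > h.py <<'E'
import numpy as np,cv2
from scipy.spatial.transform import Rotation as R
def rot(q): return R.from_quat([q[1],q[2],q[3],q[0]])
def load(n): return dict(np.load(n))
def ray(d,u,v):
    r=rot(d["attitude"]).apply([(u-d["cx"])/d["fx"],(v-d["cy"])/d["fy"],1]); return np.array(d["eye"]),r
def onz(d,u,v,z):
    e,r=ray(d,u,v); return e+r*(z-e[2])/r[2]
def proj(d,p):
    c=rot(d["attitude"]).inv().apply(np.array(p)-d["eye"]); return d["fx"]*c[0]/c[2]+d["cx"],d["fy"]*c[1]/c[2]+d["cy"]
E
python3 - <<'E'
from h import *
d=load("top0.npz"); g=d["img"].max(2)
m=(g<50).astype(np.uint8); m[:185]=0;m[210:]=0;m[:,:150]=0;m[:,330:]=0
n,l,s,c=cv2.connectedComponentsWithStats(m)
for i in range(1,n):
    if s[i,4]>20: print(s[i],c[i],onz(d,*c[i],.11))
# upper edges of guard (hinges): ends of bars in 1.5x pixels
for u,v in [(197,246),(327,246),(352,246),(484,245)]: print((u,v),onz(d,u/1.5,v/1.5,.325))
# rail corners, base front
for u,v in [(232,293),(480,293)]: print(onz(d,u/1.5,v/1.5,.012))
# closed bottle, bottle base via scene
s=load("scene0.npz")
print("bottle base",onz(s,446/1.5,374/1.5,.024),"cup",onz(s,342/1.5,357/1.5,.024))
print("closed",onz(s,543/1.5,312/1.5,0.0), "tub",onz(d,619/1.5,323/1.5,.085))
I=d["img"][130:215,110:350,::-1]; cv2.imwrite("pics/topcrop.png",cv2.resize(I,None,fx=3.3,fy=3.3,interpolation=cv2.INTER_CUBIC))
I=s["img"][160:290,150:380,::-1]; cv2.imwrite("pics/scenecrop.png",cv2.resize(I,None,fx=3.4,fy=3.4,interpolation=cv2.INTER_CUBIC))
E
```

```text
[188 192  10  10  79] [192.64556962 196.53164557] [0.61341465 0.22331159 0.11      ]
[270 192  10  10  73] [274.4109589  196.71232877] [ 0.60913076 -0.04675353  0.11      ]
(197, 246) [0.68832526 0.35008086 0.325     ]
(327, 246) [0.6844727  0.11267523 0.325     ]
(352, 246) [0.68373786 0.06739262 0.325     ]
(484, 245) [ 0.68170201 -0.16979012  0.325     ]
[0.62713179 0.37968816 0.012     ]
[ 0.61899183 -0.21225069  0.012     ]
bottle base [0.74660912 0.22706582 0.024     ] cup [ 0.73368036 -0.05287358  0.024     ]
closed [0.50367868 0.48097492 0.        ] tub [ 0.54299682 -0.50316021  0.085     ]
```

View pics/topcrop.png

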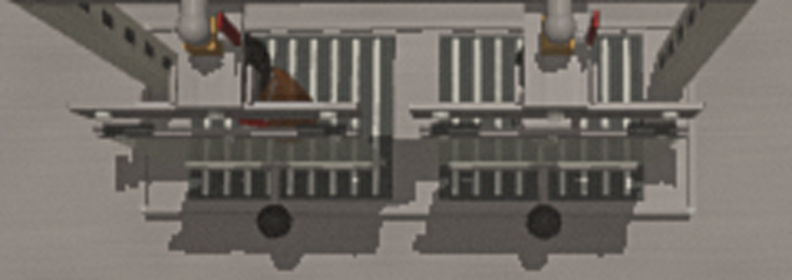

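View pics/scenecrop.png

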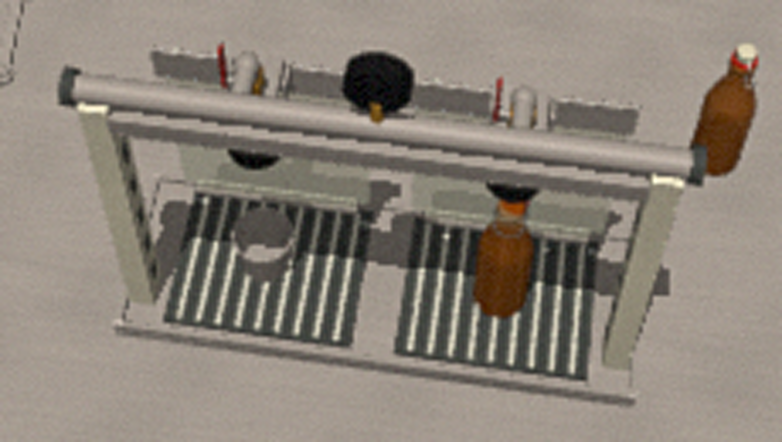

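```bash
cat >> h.py <<'E'
K=np.array([.6134,.2233,.11]); X=np.array([1,-.016,0]);X/=np.linalg.norm(X); Z=np.array([0,0,1.]); Y=np.cross(Z,X)
H=K+.06*X+.215*Z
def knob(th): return H+.215*(-np.sin(th)*X-np.cos(th)*Z)+.06*(-np.cos(th)*X+np.sin(th)*Z)
def orient(tilt,flip):  # tilt of approach from down, wrist leaning to robot
    t=np.radians(tilt); a=np.sin(t)*X-np.cos(t)*Z
    x=Y*flip; return R.from_matrix(np.column_stack([x,a,np.cross(x,a)]))
def cmd(st,p,Rt,depth=.0187):
    """p: wanted grasp point"""
    R0=rot(st["tool_rot"]); tcp=np.array(p)+depth*Rt.as_matrix()[:,1]
    return np.round(R0.inv().apply(tcp-st["eef_pos"])/.2,3),np.round((R0.inv()*Rt).as_rotvec()/(np.pi/4),3),np.round(tcp,3)
E
python3 - <<'E'
from h import *; from bench import env
s=env.get_state(); print(rot(s["tool_rot"]).as_matrix().round(2))
w=load("wrist0.npz"); print("cam in tool",rot(s["tool_rot"]).inv().apply(w["eye"]-s["eef_pos"]).round(3))
for f in (1,-1):
  Rt=orient(40,f); print(f,cmd(s,[.42,.22,.28],Rt), cmd(s,knob(0)-.08*Rt.as_matrix()[:,1],Rt), "cam dir",Rt.apply([0,0,1]).round(2))
print(knob(0),knob(np.pi/3))
E
```

```text
[[ 0.22 -0.   -0.97]
 [ 0.97 -0.    0.22]
 [-0.   -1.   -0.  ]]
cam in tool [ 0.    -0.163  0.077]
1 (array([-1.567, -0.273, -1.857]), array([-0.886, -0.257, -0.095]), array([0.432, 0.22 , 0.266])) (array([-1.386,  0.27 , -2.544]), array([-0.886, -0.257, -0.095]), array([0.574, 0.224, 0.157])) cam dir [-0.77  0.01 -0.64]
-1 (array([-1.567, -0.273, -1.857]), array([ 0.138,  3.52 , -1.281]), array([0.432, 0.22 , 0.266])) (array([-1.386,  0.27 , -2.544]), array([ 0.138,  3.52 , -1.281]), array([0.574, 0.224, 0.157])) cam dir [ 0.77 -0.01  0.64]
[0.6134 0.2233 0.11  ] [0.45722453 0.22579881 0.26946152]
```

Request:
{"op": "servo_tool", "data": {"steps": "-0.8 -0.14 -0.93 -0.886 -0.257 -0.095 0;-0.8 -0.14 -0.93 -0.886 -0.257 -0.095 0;-0.8 -0.14 -0.93 -0.886 -0.257 -0.095 0;-0.8 -0.14 -0.93 -0.886 -0.257 -0.095 0;-0.8 -0.14 -0.93 -0.886 -0.257 -0.095 0", "grip_force": 40}}

```text
time_s: 0.57
eef_pos: [0.2637, 0.442, 0.2358]
tool_rot: [-0.339, 0.637, 0.615, -0.318]
ft_force: [0.4, -0.1, -0.8]
gripper_width: 0.0853
```

```bash
python3 - <<'E'
from h import *; from bench import env
s=env.get_state();Rt=orient(40,1); print(s["time_s"],s["eef_pos"],s["joint_positions"].round(2),cmd(s,[.42,.22,.28],Rt))
E
```

```text
0.5667 [0.2637076  0.44198217 0.23583168] [-1.71  0.2   0.14  2.05  0.69  1.04 -0.45] (array([-1.073,  0.37 , -0.822]), array([-0.119, -0.035, -0.007]), array([0.432, 0.22 , 0.266]))
```

Request:
{"op": "servo_tool", "data": {"steps": "-0.8 0.28 -0.61 -0.119 -0.035 0 0;-0.8 0.28 -0.61 -0.119 -0.035 0 0;-0.8 0.28 -0.61 -0.119 -0.035 0 0;-0.8 0.28 -0.61 -0.119 -0.035 0 0;-0.8 0.28 -0.61 -0.119 -0.035 0 0"}}

```text
time_s: 0.98
eef_pos: [0.3882, 0.275, 0.2557]
tool_rot: [-0.302, 0.648, 0.632, -0.299]
ft_force: [1.0, 0.5, 0.3]
gripper_width: 0.0854
```

```bash
python3 - <<'E'
from h import *; from bench import env
s=env.get_state();Rt=orient(40,1); print(s["time_s"],s["eef_pos"],s["joint_positions"].round(2),cmd(s,[.44,.22,.28],Rt),cmd(s,knob(0)-.08*Rt.as_matrix()[:,1],Rt))
E
```

```text
0.9833 [0.38820029 0.27496037 0.25569243] [-1.56 -0.05  0.27  2.32  0.92  0.91 -0.34] (array([-0.269,  0.171, -0.281]), array([-0.007, -0.   , -0.012]), array([0.452, 0.22 , 0.266])) (array([-0.231,  0.978, -0.402]), array([-0.007, -0.   , -0.012]), array([0.574, 0.224, 0.157]))
```

Request:
{"op": "servo_tool", "data": {"steps": "-0.23 0.3 -0.3 0 0 -0.012 0;-0.23 0.4 -0.35 0 0 -0.012 0;-0.23 0.7 -0.4 0 0 -0.012 0;-0.23 0.97 -0.4 0 0 -0.012 0;-0.23 0.97 -0.4 0 0 -0.012 0"}}

```text
time_s: 1.4
eef_pos: [0.5606, 0.2265, 0.1688]
tool_rot: [-0.305, 0.645, 0.635, -0.297]
ft_force: [1.4, 1.4, 1.7]
gripper_width: 0.0858
```

Request:
{"op": "servo_tool", "data": {"steps": "0 0.02 0 0 0 0 0;0 0.02 0 0 0 0 0;0 0.02 0 0 0 0 0"}}

```text
time_s: 1.65
eef_pos: [0.5617, 0.2265, 0.1659]
tool_rot: [-0.303, 0.646, 0.634, -0.298]
ft_force: [-0.5, 0.4, 0.2]
gripper_width: 0.0853
```

```bash
python3 - <<'E'
from h import *; from bench import env
s=env.get_state();Rt=orient(40,1); print(s["time_s"],s["eef_pos"],s["joint_positions"].round(2),cmd(s,knob(0),Rt))
for n in("wrist","top"):
    d=env.snapshot(n);np.savez(n+"1.npz",**d);cv2.imwrite(f"pics/{n}1.png",cv2.resize(d["img"][:,:,::-1],None,fx=1.5,fy=1.5))
    print(n,np.array(proj(d,knob(0)))*1.5)
E
```

```text
1.65 [0.56166457 0.22646532 0.16593393] [-1.26  0.28  0.6   2.31  1.36  0.3  -0.43] (array([-0.011,  0.474, -0.021]), array([-0.007, -0.001, -0.003]), array([0.625, 0.223, 0.096]))
wrist [366.73365967 299.62186961]
top [288.97356855 294.80402182]
```

View pics/wrist1.png

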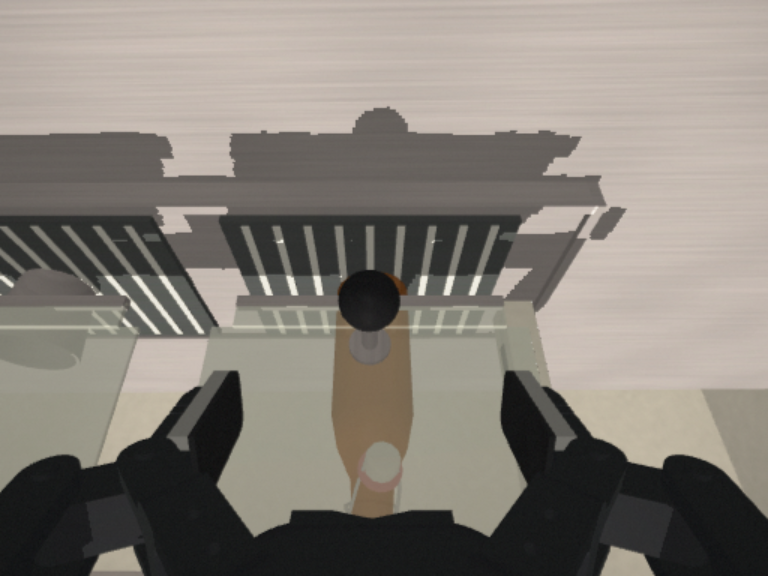

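View pics/top1.png

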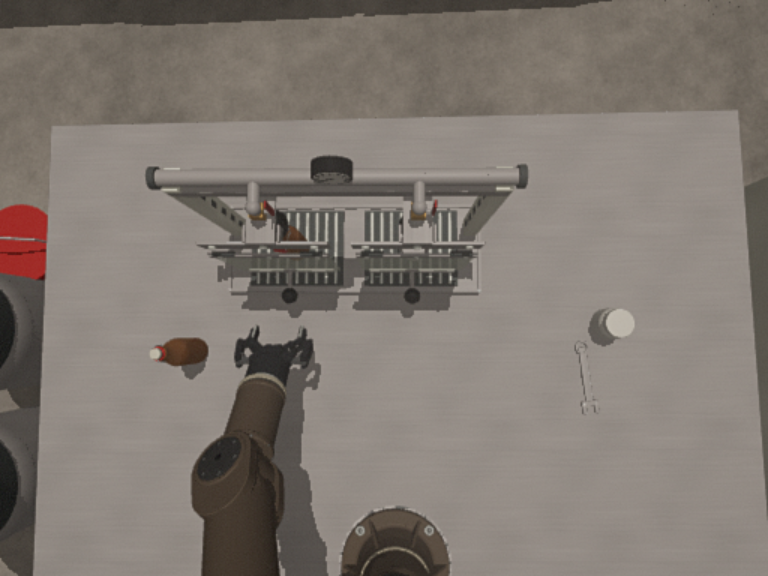

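The wrist view shows the left knob at (370,301), where (367,300) was predicted, so it is centred between the jaws. The bottle shows behind that guard, which confirms the left station. Next I advance and close.

Request:
{"op": "servo_tool", "data": {"steps": "0 0.16 -0.01 0 0 0 0;0 0.32 -0.02 0 0 0 0;0 0.42 -0.02 0 0 0 0;0 0.49 -0.02 0 0 0 0;0 0.49 -0.02 0 0 0 0"}}

```text
time_s: 2.17
eef_pos: [0.6289, 0.2259, 0.0932]
tool_rot: [-0.303, 0.646, 0.635, -0.297]
ft_force: [0.1, -0.2, 0.0]
gripper_width: 0.0853
```

Request:
{"op": "servo_tool", "data": {"steps": "0 0 0 0 0 0 0.3;0 0 0 0 0 0 0.4;0 0 0 0 0 0 0.6;0 0 0 0 0 0 0.8;0 0 0 0 0 0 1", "grip_force": 30}}

```text
time_s: 2.58
eef_pos: [0.6272, 0.2239, 0.0946]
tool_rot: [-0.303, 0.647, 0.634, -0.297]
ft_force: [-8.2, -9.0, 11.4]
gripper_width: 0.0322
```

Request:
{"op": "servo_tool", "data": {"steps": "0 0 0 0 0 0 1;0 0 0 0 0 0 1;0 0 0 0 0 0 1"}}

```text
time_s: 2.83
eef_pos: [0.6273, 0.2239, 0.0946]
tool_rot: [-0.303, 0.647, 0.634, -0.297]
ft_force: [-9.6, -7.5, 12.4]
gripper_width: 0.0328
```

```bash
python3 - <<'E'
from h import *; from bench import env
s=env.get_state();Rt=orient(40,1); print(s["time_s"],s["eef_pos"],s["joint_positions"].round(2),s["gripper_width"],s["ft_force"],rot(s["tool_rot"]).as_matrix().round(3))
for n in("wrist",):
    d=env.snapshot(n);cv2.imwrite(f"pics/{n}2.png",cv2.resize(d["img"][:,:,::-1],None,fx=1.5,fy=1.5))
E
```

```text
2.8333 [0.62725461 0.22387124 0.09457044] [-0.96  0.48  0.4   2.24  2.    0.26 -1.05] 0.032835701191463874 [-9.57561558 -7.49589671 12.40825948] [[ 0.02   0.64  -0.768]
 [ 1.    -0.013  0.015]
 [ 0.    -0.768 -0.64 ]]
```

View pics/wrist2.png

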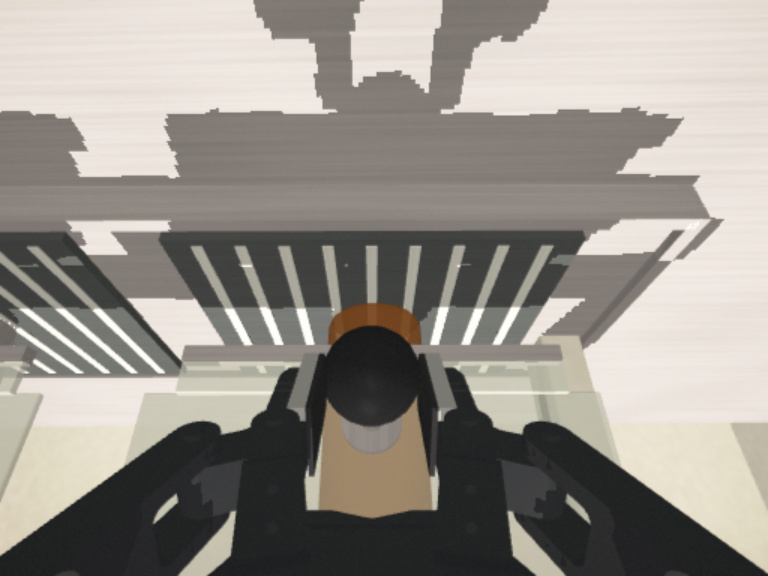

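```bash
python3 - <<'E'
from h import *; from bench import env
s=env.get_state();d=env.snapshot("wrist");M=rot(s["tool_rot"]).as_matrix()
t=s["eef_pos"]
for n,p in dict(tcp=t,grasp=t-.0187*M[:,1],knob=knob(0)).items(): print(n,np.array(proj(d,p))*1.5, M.T@(p-t))
g=(d["img"].max(2)<40).astype(np.uint8)
e,r=ray(d,373/1.5,375/1.5)
# nearest pt on pixel ray -> tool frame at distances
for z in(.1,.105,.11,.115,.12): p=onz(d,373/1.5,375/1.5,z);print(z,p,M.T@(p-t))
E
```

```text
tcp [370.34233525 350.63536106] [0. 0. 0.]
grasp [370.25815013 372.87828677] [ 1.30715723e-18 -1.87000000e-02  6.41554785e-18]
knob [367.76702478 373.59476125] [-0.00088131 -0.02070104  0.00077644]
0.1 [0.63947804 0.22475413 0.1       ] [ 0.00109322  0.00365731 -0.01282323]
0.105 [0.62711249 0.22494606 0.105     ] [ 0.00103824 -0.0081024  -0.0065264 ]
0.11 [0.61474693 0.22513799 0.11      ] [ 0.00098325 -0.01986211 -0.00022957]
0.115 [0.60238137 0.22532993 0.115     ] [ 0.00092826 -0.03162182  0.00606726]
0.12 [0.59001581 0.22552186 0.12      ] [ 0.00087328 -0.04338153  0.0123641 ]
```

```bash
python3 - <<'E'
from h import *
M=orient(40,1).as_matrix()
for c in range(4):
  b=c*15
  print(b,[ (M.T@(knob(np.radians(b+3*k))-knob(np.radians(b)))/.2).round(3).tolist() for k in range(1,6)])
E
```

```text
0 [[0.0, -0.049, 0.032], [0.0, -0.1, 0.061], [0.0, -0.152, 0.087], [0.0, -0.205, 0.111], [0.0, -0.26, 0.132]]
15 [[0.0, -0.056, 0.018], [0.0, -0.112, 0.033], [-0.0, -0.169, 0.045], [0.0, -0.227, 0.054], [0.0, -0.285, 0.06]]
30 [[-0.0, -0.058, 0.003], [-0.0, -0.117, 0.003], [-0.0, -0.175, -0.0], [-0.0, -0.233, -0.006], [-0.0, -0.291, -0.016]]
45 [[-0.0, -0.057, -0.012], [-0.0, -0.114, -0.027], [-0.0, -0.169, -0.046], [-0.0, -0.224, -0.067], [-0.0, -0.277, -0.09]]
```

Request:
{"op": "servo_tool", "data": {"steps": "0 -0.049 0.032 0 0 0 1;0 -0.1 0.061 0 0 0 1;0 -0.152 0.087 0 0 0 1;0 -0.205 0.111 0 0 0 1;0 -0.26 0.132 0 0 0 1", "grip_force": 30}}

```text
time_s: 3.35
eef_pos: [0.5741, 0.2247, 0.1177]
tool_rot: [-0.303, 0.647, 0.634, -0.297]
ft_force: [3.4, -6.3, 3.7]
gripper_width: 0.0322
```

```bash
cat > chk.py <<'E'
from h import *; from bench import env
import sys
s=env.get_state();M=rot(s["tool_rot"]).as_matrix(); g=s["eef_pos"]-.0187*M[:,1]
v=g-H; a=np.degrees(np.arctan2(-v@X,-v@Z)-np.arctan2(.06,.215))
print(s["time_s"],g.round(4),"ang",a.round(2),"r",np.hypot(v@X,v@Z).round(4),"(.2232) width",s["gripper_width"].round(4),s["ft_force"].round(1),s["joint_positions"].round(2))
for n in("wrist","scene","top"):
    d=env.snapshot(n);np.savez(f"{n}{sys.argv[1]}.npz",**d);cv2.imwrite(f"pics/{n}{sys.argv[1]}.png",cv2.resize(d["img"][:,:,::-1],None,fx=1.5,fy=1.5))
E
python3 chk.py 3
```

```text
Traceback (most recent call last):
  File "chk.py", line 5, in <module>
    print(s["time_s"],g.round(4),"ang",a.round(2),"r",np.hypot(v@X,v@Z).round(4),"(.2232) width",s["gripper_width"].round(4),s["ft_force"].round(1),s["joint_positions"].round(2))
                                                                                                 ^^^^^^^^^^^^^^^^^^^^^^^^
AttributeError: 'float' object has no attribute 'round'
```

```bash
sed -i 's/s\["gripper_width"\].round(4)/s["gripper_width"]/' chk.py; python3 chk.py 3
```

```text
3.35 [0.5622 0.225  0.132 ] ang 14.37 r 0.2227 (.2232) width 0.03218518452722219 [ 3.4 -6.3  3.7] [-1.13  0.39  0.5   2.33  1.84  0.27 -0.94]
```

View pics/wrist3.png

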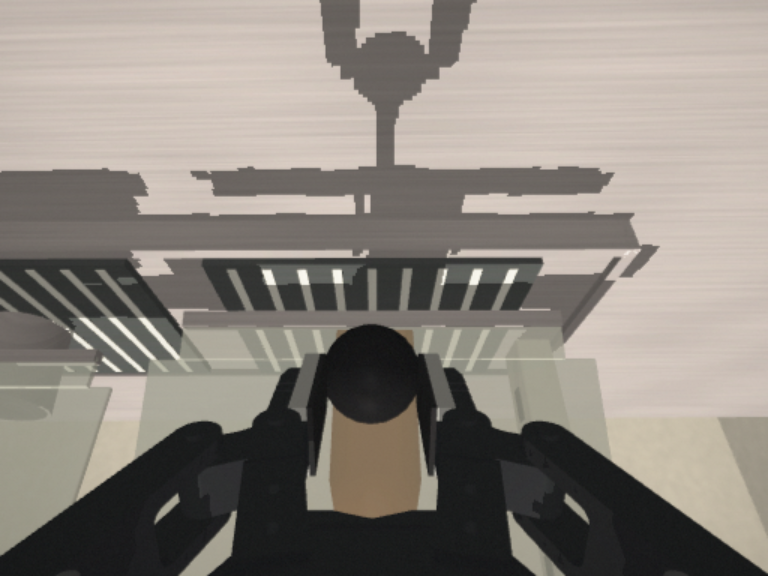

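The knob is still centred at (372,372) and moves with the fingers, and the guard follows to about 14°. I'll carry on along the arc.

Request:
{"op": "servo_tool", "data": {"steps": "0 -0.056 0.018 0 0 0 1;0 -0.112 0.033 0 0 0 1;0 -0.169 0.045 0 0 0 1;0 -0.227 0.054 0 0 0 1;0 -0.285 0.06 0 0 0 1"}}

```text
time_s: 3.92
eef_pos: [0.528, 0.2264, 0.1534]
tool_rot: [-0.303, 0.646, 0.634, -0.297]
ft_force: [-0.4, -0.1, 0.2]
gripper_width: 0.0167
```

```bash
python3 chk.py 4
```

```text
3.9167 [0.516  0.2266 0.1678] ang 29.44 r 0.2225 (.2232) width 0.016708942656272957 [-0.4 -0.1  0.2] [-1.34  0.27  0.62  2.38  1.48  0.32 -0.62]
```

View pics/wrist4.png

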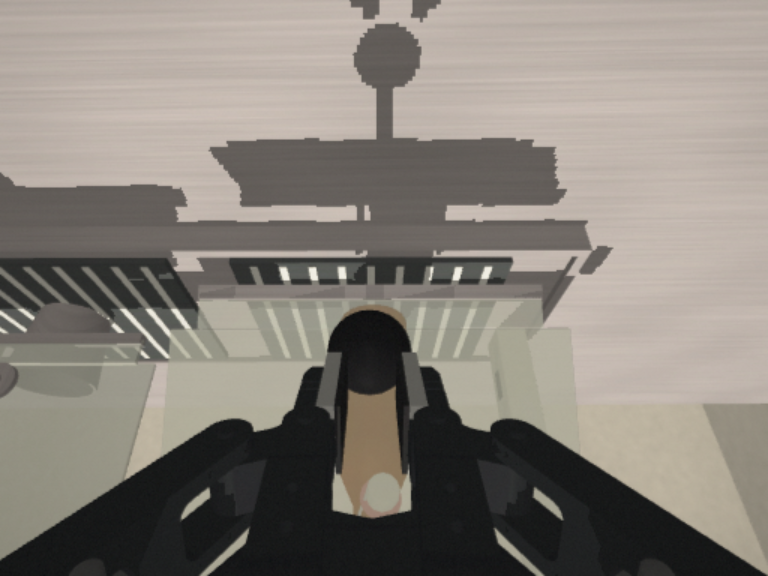

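```bash
python3 - <<'E'
from h import *
d=load("wrist3.npz");
M=np.column_stack
# tool pose at that time
R0=rot([-0.303,0.647,0.634,-0.297]);t=np.array([.5741,.2247,.1177])
for x in(.016,.0175):
 for z in(.011,-.011):
  print(x,z,[ (y,np.round(np.array(proj(d,t+R0.apply([x,y/1000,z])))*1.5)) for y in(0,-5,-10,-20,-30,-40)])
I=d["img"][225:320,180:310,::-1];cv2.imwrite("pics/c3.png",cv2.resize(I,None,fx=6,fy=6,interpolation=cv2.INTER_CUBIC))
E
```

```text
0.016 0.011 [(0, array([411., 325.])), (-5, array([412., 330.])), (-10, array([413., 335.])), (-20, array([416., 346.])), (-30, array([419., 359.])), (-40, array([422., 374.]))]
0.016 -0.011 [(0, array([410., 375.])), (-5, array([411., 381.])), (-10, array([412., 388.])), (-20, array([414., 402.])), (-30, array([417., 417.])), (-40, array([420., 435.]))]
0.0175 0.011 [(0, array([415., 325.])), (-5, array([416., 330.])), (-10, array([417., 335.])), (-20, array([420., 346.])), (-30, array([423., 359.])), (-40, array([427., 374.]))]
0.0175 -0.011 [(0, array([413., 375.])), (-5, array([414., 381.])), (-10, array([416., 388.])), (-20, array([418., 402.])), (-30, array([421., 417.])), (-40, array([424., 435.]))]
```

View pics/c3.png

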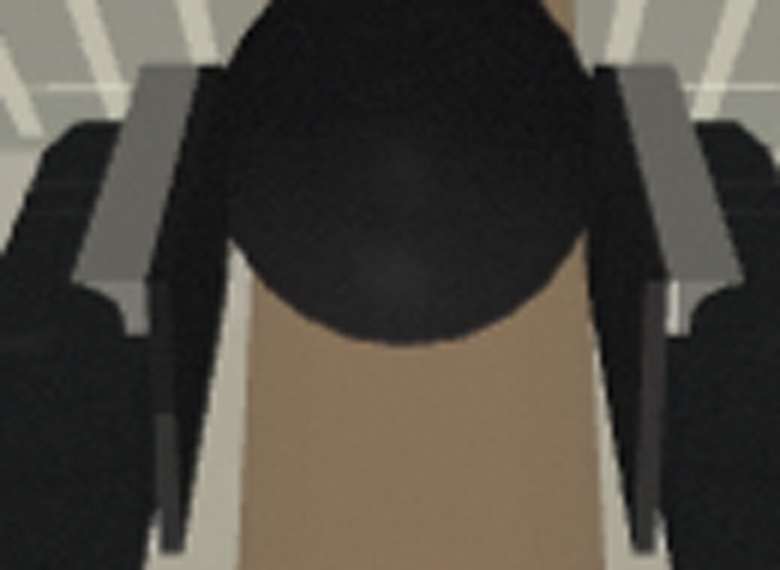

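View pics/scene4.png

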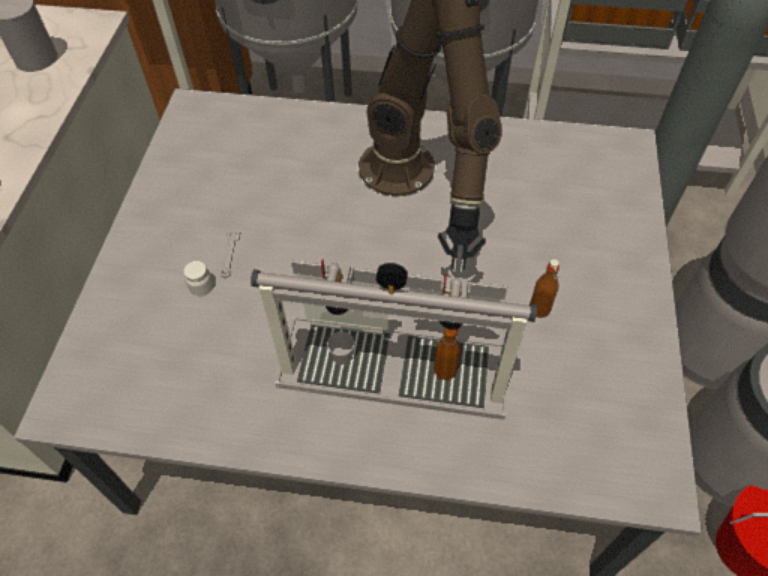

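```bash
python3 - <<'E'
from h import *
from scipy.optimize import fsolve
d=load("wrist3.npz"); R0=rot([-0.303,0.647,0.634,-0.297]);t=np.array([.5741,.2247,.1177])
C=(rot(d["attitude"]).inv()*R0); print("tool axes in cam\n",C.as_matrix().round(3), rot(d["attitude"]).inv().apply(t-d["eye"]).round(4))
def inv(u,v,x):
    return fsolve(lambda q:np.array(proj(d,t+R0.apply([x,q[0],q[1]])))*1.5-[u,v],[-.02,0])
# same mounting, so use same pose for every picture
for hw in (.016,.0175):
  for name,(cx,cy) in dict(topL=(195,65),botL=(150,275),topR=(620,65),botR=(665,280),farL=(228,240),farR=(590,240)).items():
    u,v=(cx/6+180)*1.5,(cy/6+225)*1.5; s=-1 if cx<400 else 1
    print(hw,name,round(u),round(v),np.round(inv(u,v,s*hw)*1000,1))
for u,v,x in[(238,372,-.0425),(505,372,.0425),(188,437,-.0425),(243,430,-.0425),(215,485,-.0425)]: print("open",u,v,np.round(inv(u,v,x)*1000,1))
E
```

```text
tool axes in cam
 [[ 1.     0.    -0.   ]
 [-0.    -0.3   -0.954]
 [-0.     0.954 -0.3  ]] [-0.0003  0.0242  0.1788]
0.016 topL 319 354 [-36.2  16. ]
0.016 botL 308 406 [-62.7  13.8]
0.016 topR 425 354 [-45.   20.1]
0.016 botR 436 408 [-69.3  17.6]
0.016 farL 327 398 [-17.5 -10.8]
0.016 farR 418 398 [-30.2  -3.2]
0.0175 topL 319 354 [-24.6  10.4]
0.0175 botL 308 406 [-53.5   8.1]
0.0175 topR 425 354 [-33.6  14.7]
0.0175 botR 436 408 [-60.3  11.9]
0.0175 farL 327 398 [ -4.1 -18.8]
0.0175 farR 418 398 [-17.3 -10.8]
open 238 372 [-34.    8.5]
open 505 372 [-36.8   9.9]
open 188 437 [-73.9  12.6]
open 243 430 [-34.8 -12.7]
open 215 485 [-62.4 -11. ]
```

```bash
python3 - <<'E'
from h import *
d=load("wrist1.npz");I=d["img"][230:340,100:250,::-1];cv2.imwrite("pics/c1.png",cv2.resize(I,None,fx=5,fy=5,interpolation=cv2.INTER_CUBIC))
E
```

```text
(no output)
```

View pics/c1.png

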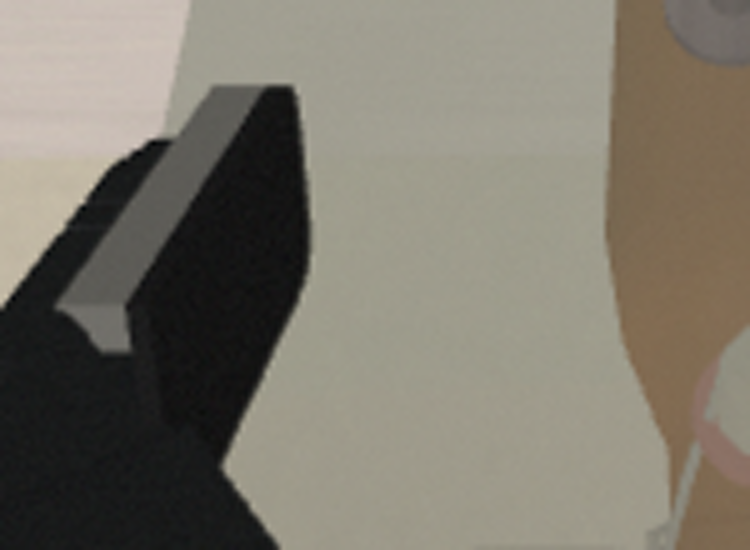

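```bash
python3 - <<'E'
from h import *
d=load("top1.npz");R0=rot([-0.303,0.646,0.634,-0.298]);t=np.array([.5617,.2265,.1659])
for x in(-.0425,.0425,-.05,.05):
  print(x,[(y,(np.array(proj(d,t+R0.apply([x,y/1000,0])))-[150,205]).__mul__(8).round()) for y in(0,-13,-25,-35,-50)])
I=d["img"][205:265,150:215,::-1];cv2.imwrite("pics/t1.png",cv2.resize(I,None,fx=8,fy=8,interpolation=cv2.INTER_CUBIC))
E
```

```text
-0.0425 [(0, array([413.,  54.])), (-13, array([408.,  75.])), (-25, array([404.,  94.])), (-35, array([400., 110.])), (-50, array([394., 135.]))]
0.0425 [(0, array([198.,  53.])), (-13, array([191.,  73.])), (-25, array([184.,  93.])), (-35, array([179., 109.])), (-50, array([171., 134.]))]
-0.05 [(0, array([432.,  54.])), (-13, array([428.,  75.])), (-25, array([423.,  94.])), (-35, array([420., 110.])), (-50, array([414., 136.]))]
0.05 [(0, array([179.,  53.])), (-13, array([172.,  73.])), (-25, array([165.,  92.])), (-35, array([160., 109.])), (-50, array([151., 134.]))]
```

View pics/t1.png

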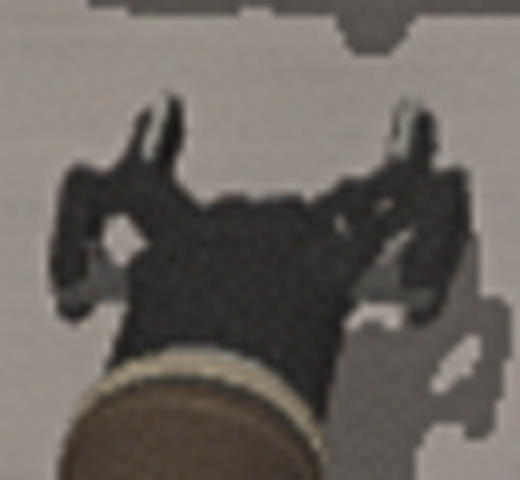

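Seen from both the wrist and top cameras, the real pad tips sit about 34 mm behind the TCP when open. The ball was therefore held only at the pad tips, and it slipped out while the guard was at about 25°. I'll let the guard fall, then regrasp about 24 mm deeper with more force.

Request:
{"op": "servo_tool", "data": {"steps": "0 -0.1 0 0 0 0 0;0 -0.1 0 0 0 0 0;0 -0.1 0 0 0 0 0;0 -0.1 0 0 0 0 0;0 -0.1 0 0 0 0 0"}}

```text
time_s: 4.48
eef_pos: [0.5161, 0.2278, 0.1676]
tool_rot: [-0.303, 0.646, 0.635, -0.298]
ft_force: [-0.6, 1.5, -0.6]
gripper_width: 0.06
```

Request:
{"op": "servo_tool", "data": {"steps": "0 -0.02 0 0 0 0 0;0 -0.02 0 0 0 0 0;0 -0.02 0 0 0 0 0;0 -0.02 0 0 0 0 0;0 -0.02 0 0 0 0 0"}}

```text
time_s: 4.9
eef_pos: [0.5132, 0.2278, 0.171]
tool_rot: [-0.303, 0.646, 0.635, -0.298]
ft_force: [-0.2, 0.5, -1.0]
gripper_width: 0.0854
```

```bash
python3 chk.py 5; python3 - <<'E'
from h import *; from bench import env
s=env.get_state();Rt=orient(40,1);a=Rt.as_matrix()[:,1]
print(cmd(s,knob(0)-.06*a,Rt,.0435),cmd(s,knob(0),Rt,.0435))
d=load("top5.npz"); m=(d["img"].max(2)<50).astype(np.uint8); m[:185]=0;m[204:]=0;m[:,:150]=0;m[:,330:]=0
n,l,st,c=cv2.connectedComponentsWithStats(m)
for i in range(1,n):
    if st[i,4]>20: print(st[i],c[i],onz(d,*c[i],.11))
E
```

```text
4.9 [0.5012 0.228  0.1854] ang 35.38 r 0.2217 (.2232) width 0.08537603934161987 [-0.2  0.5 -1. ] [-1.39  0.2   0.61  2.38  1.34  0.39 -0.48]
(array([-0.014,  0.473, -0.19 ]), array([-0.006, -0.002, -0.   ]), array([0.603, 0.223, 0.123])) (array([-0.014,  0.773, -0.192]), array([-0.006, -0.002, -0.   ]), array([0.641, 0.223, 0.077]))
[188 192  10  10  75] [192.64       196.58666667] [0.61323239 0.22332964 0.11      ]
[270 192  10  10  66] [274.36363636 196.66666667] [ 0.60928334 -0.0466008   0.11      ]
```

View pics/wrist5.png

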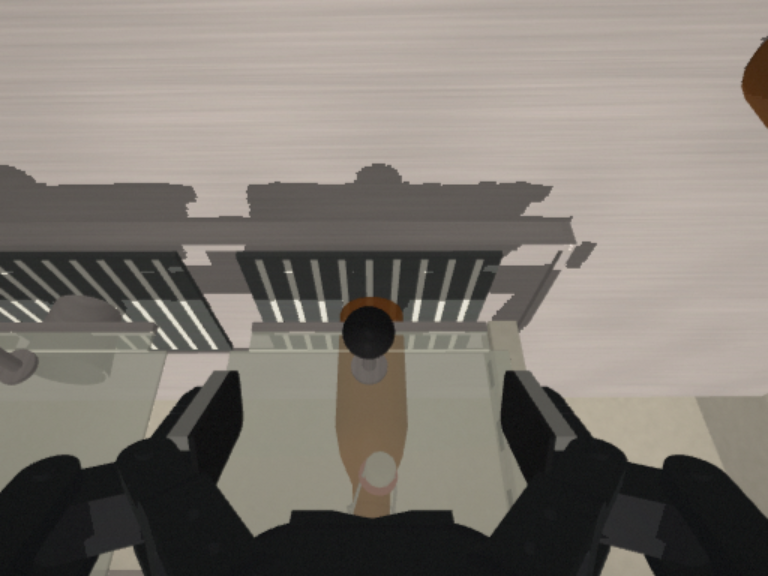

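View pics/scene5.png

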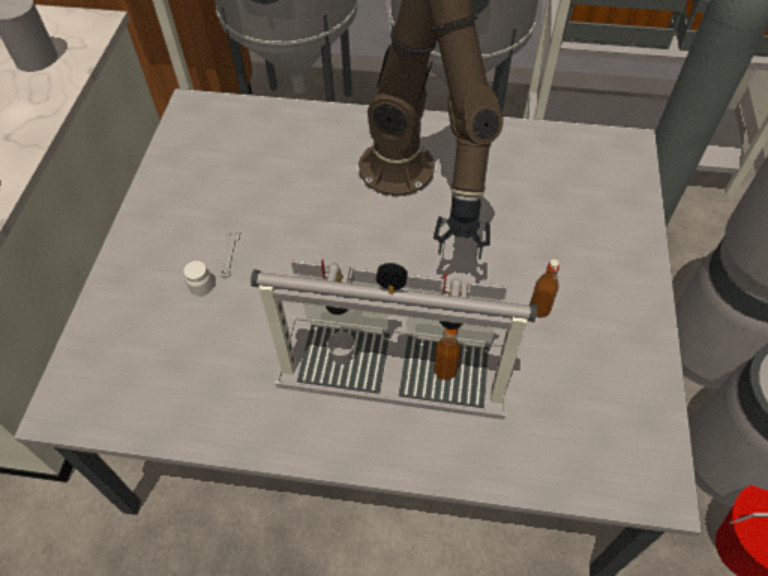

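The guard hangs again with its knob where it was, and the bottle hasn't moved. I'll approach deeper this time.

Request:
{"op": "servo_tool", "data": {"steps": "-0.01 0.1 -0.1 0 0 0 0;-0.01 0.2 -0.19 0 0 0 0;-0.01 0.35 -0.19 0 0 0 0;-0.01 0.5 -0.19 0 0 0 0;-0.01 0.6 -0.19 0 0 0 0"}}

```text
time_s: 5.47
eef_pos: [0.6138, 0.2248, 0.1116]
tool_rot: [-0.301, 0.646, 0.635, -0.298]
ft_force: [0.9, 0.5, 1.0]
gripper_width: 0.0856
```

```bash
python3 - <<'E'
from h import *; from bench import env
s=env.get_state();Rt=orient(40,1)
print(s["time_s"],s["ft_force"],cmd(s,knob(0),Rt,.0435))
E
```

```text
5.4667 [0.89849059 0.4763023  1.02097915] (array([-0.007,  0.222,  0.006]), array([-0.002,  0.002, -0.003]), array([0.641, 0.223, 0.077]))
```

Request:
{"op": "servo_tool", "data": {"steps": "0 0.1 0 0 0 0 0;0 0.18 0 0 0 0 0;0 0.18 0 0 0 0 0;0 0.18 0 0 0 0 0"}}

```text
time_s: 5.8
eef_pos: [0.6365, 0.222, 0.0838]
tool_rot: [-0.301, 0.647, 0.634, -0.298]
ft_force: [0.3, 0.1, -0.0]
gripper_width: 0.0855
```

```bash
python3 chk.py 6;python3 - <<'E'
from h import *; from bench import env
s=env.get_state();Rt=orient(40,1)
print(s["time_s"],s["ft_force"],cmd(s,knob(0),Rt,.0435))
E
```

```text
5.8 [0.6245 0.2223 0.0982] ang -3.42 r 0.232 (.2232) width 0.08550642346758831 [ 0.3  0.1 -0. ] [-0.92  0.51  0.36  2.23  2.06  0.27 -1.1 ]
5.95 [-0.75640756  0.12193967 -0.11061274] (array([-0.003,  0.05 ,  0.007]), array([-0.002,  0.001, -0.004]), array([0.641, 0.223, 0.077]))
```

View pics/wrist6.png

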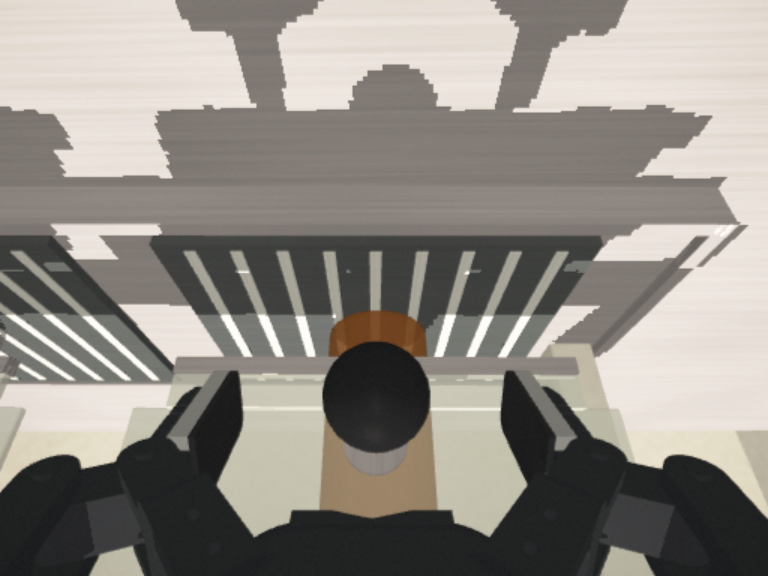

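Request:
{"op": "servo_tool", "data": {"steps": "0.006 0.06 0 0 0 0 0;0.006 0.06 0 0 0 0 0;0.006 0.06 0 0 0 0 0"}}

```text
time_s: 6.2
eef_pos: [0.6438, 0.2247, 0.0759]
tool_rot: [-0.301, 0.647, 0.635, -0.298]
ft_force: [-0.1, 0.4, 1.1]
gripper_width: 0.0854
```

Request:
{"op": "servo_tool", "data": {"steps": "0 0 0 0 0 0 0.3;0 0 0 0 0 0 0.5;0 0 0 0 0 0 0.7;0 0 0 0 0 0 1;0 0 0 0 0 0 1", "grip_force": 60}}

```text
time_s: 6.62
eef_pos: [0.6439, 0.2233, 0.0758]
tool_rot: [-0.301, 0.647, 0.634, -0.297]
ft_force: [-10.3, -4.8, 12.8]
gripper_width: 0.0328
```

Request:
{"op": "servo_tool", "data": {"steps": "0 0 0 0 0 0 1;0 0 0 0 0 0 1"}}

```text
time_s: 6.78
eef_pos: [0.6438, 0.2234, 0.0758]
tool_rot: [-0.301, 0.647, 0.634, -0.297]
ft_force: [-8.9, -2.9, 11.6]
gripper_width: 0.0327
```

```bash
sed -i 's/\.0187\*M/.0435*M/' chk.py; python3 chk.py 7
```

```text
6.7833 [0.6159 0.224  0.1092] ang -0.68 r 0.2233 (.2232) width 0.03266440230438481 [-8.9 -2.9 11.6] [-0.89  0.53  0.33  2.21  2.09  0.28 -1.13]
```

View pics/wrist7.png

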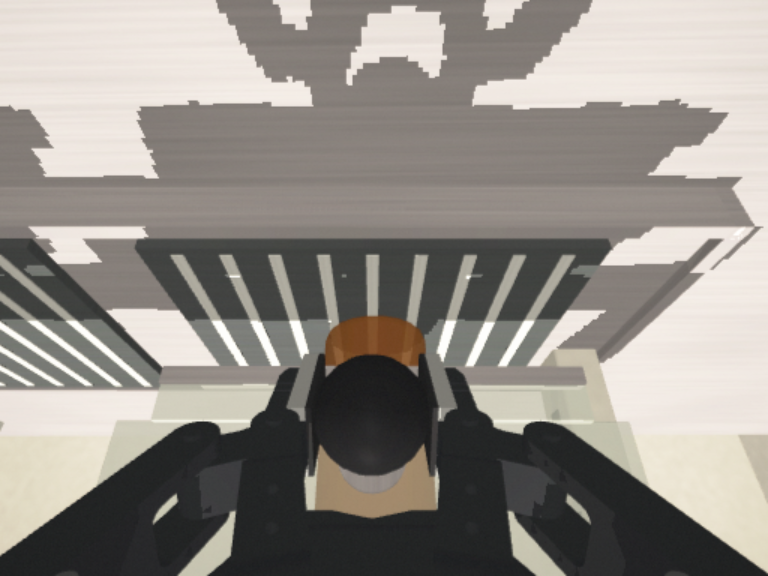

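The ball now sits mid-pad at (372,415). I'll lift along the arc.

Request:
{"op": "servo_tool", "data": {"steps": "0 -0.049 0.032 0 0 0 1;0 -0.1 0.061 0 0 0 1;0 -0.152 0.087 0 0 0 1;0 -0.205 0.111 0 0 0 1;0 -0.26 0.132 0 0 0 1"}}

```text
time_s: 7.35
eef_pos: [0.5894, 0.2242, 0.0983]
tool_rot: [-0.301, 0.647, 0.634, -0.298]
ft_force: [2.2, -1.2, -0.6]
gripper_width: 0.0327
```

```bash
python3 chk.py 8
```

```text
7.35 [0.5616 0.2249 0.1317] ang 14.47 r 0.2233 (.2232) width 0.03265834300968325 [ 2.2 -1.2 -0.6] [-1.03  0.44  0.4   2.31  1.97  0.3  -1.06]
```

View pics/wrist8.png

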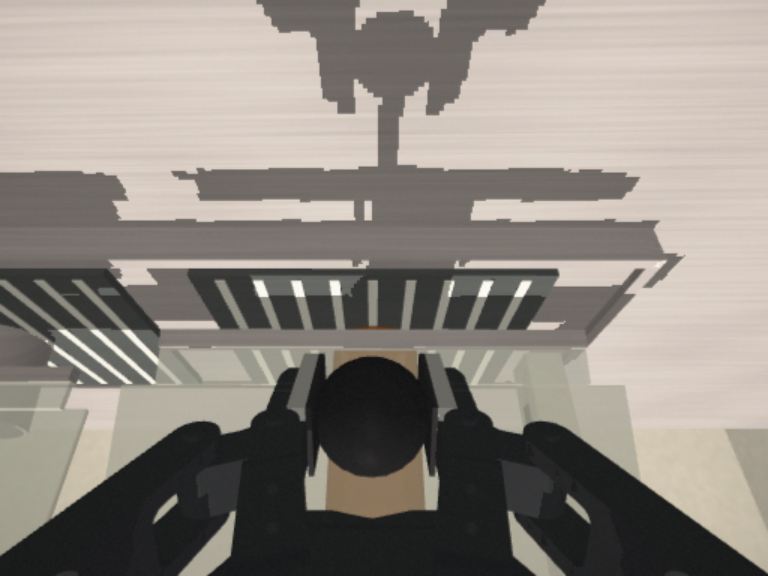

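The ball is still at (372,415) with no slip, so I'll carry on.

Request:
{"op": "servo_tool", "data": {"steps": "0 -0.056 0.018 0 0 0 1;0 -0.112 0.033 0 0 0 1;0 -0.169 0.045 0 0 0 1;0 -0.227 0.054 0 0 0 1;0 -0.285 0.06 0 0 0 1"}}

```text
time_s: 7.92
eef_pos: [0.5445, 0.2249, 0.134]
tool_rot: [-0.301, 0.647, 0.634, -0.298]
ft_force: [3.4, -3.7, -0.4]
gripper_width: 0.0325
```

```bash
python3 chk.py 9
```

```text
7.9167 [0.5166 0.2256 0.1674] ang 29.27 r 0.2223 (.2232) width 0.03251900336634421 [ 3.4 -3.7 -0.4] [-1.25  0.33  0.56  2.37  1.67  0.3  -0.8 ]
```

View pics/wrist9.png

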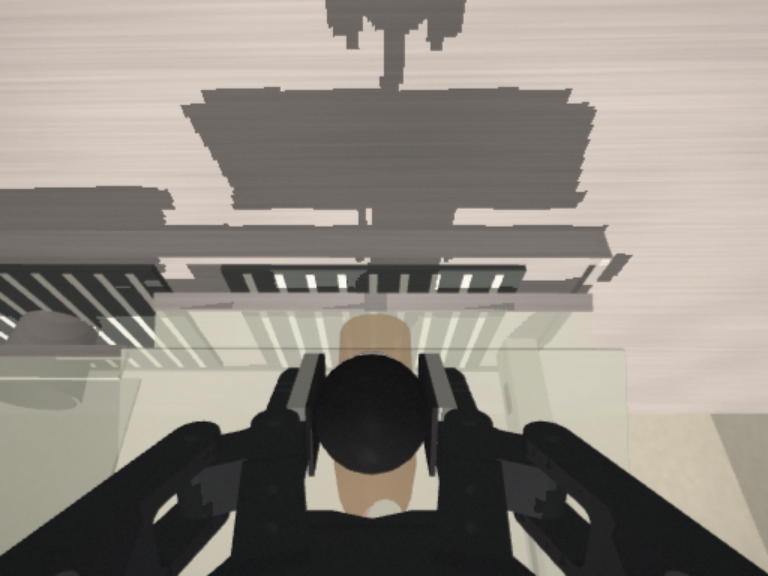

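Request:
{"op": "servo_tool", "data": {"steps": "0 -0.057 0.003 0 0 0 1;0 -0.115 0.003 0 0 0 1;0 -0.172 0 0 0 0 1;0 -0.23 -0.006 0 0 0 1;0 -0.288 -0.016 0 0 0 1"}}

```text
time_s: 8.48
eef_pos: [0.5101, 0.2254, 0.1803]
tool_rot: [-0.301, 0.648, 0.633, -0.298]
ft_force: [4.0, -3.2, -1.4]
gripper_width: 0.0323
```

```bash
python3 chk.py 10
```

```text
8.4833 [0.4823 0.2261 0.2137] ang 44.2 r 0.2212 (.2232) width 0.032333023660574445 [ 4.  -3.2 -1.4] [-1.39  0.17  0.59  2.38  1.28  0.42 -0.43]
```

View pics/wrist10.png

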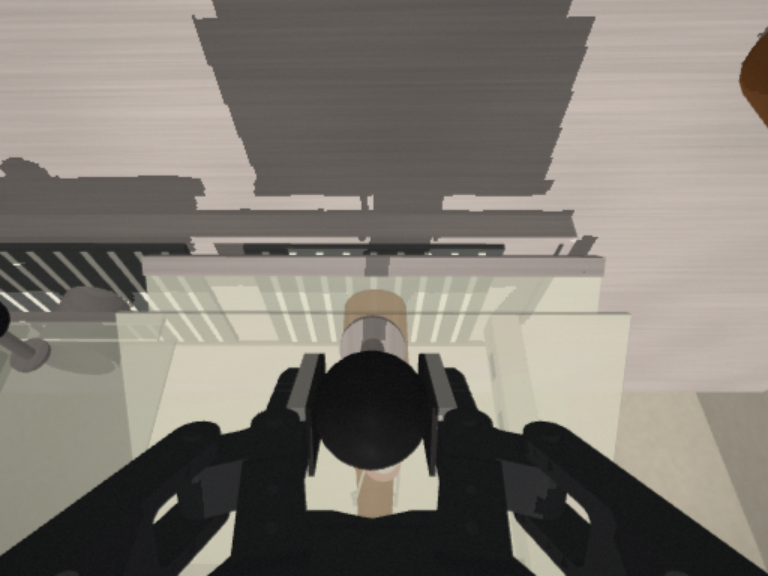

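Request:
{"op": "servo_tool", "data": {"steps": "0 -0.058 -0.009 0 0 0 1;0 -0.115 -0.022 0 0 0 1;0 -0.171 -0.04 0 0 0 1;0 -0.227 -0.06 0 0 0 1;0 -0.283 -0.082 0 0 0 1"}}

```text
time_s: 9.05
eef_pos: [0.487, 0.2258, 0.2347]
tool_rot: [-0.301, 0.648, 0.633, -0.298]
ft_force: [7.4, -4.7, -0.9]
gripper_width: 0.0323
```

Request:
{"op": "servo_tool", "data": {"steps": "0 0 0 0 0 0 1;0 0 0 0 0 0 1;0 0 0 0 0 0 1"}}

```text
time_s: 9.3
eef_pos: [0.4872, 0.2258, 0.2344]
tool_rot: [-0.301, 0.648, 0.633, -0.297]
ft_force: [0.2, -4.2, -3.5]
gripper_width: 0.0324
```

```bash
python3 chk.py 11
```

```text
9.3 [0.4592 0.2265 0.2677] ang 59.43 r 0.2217 (.2232) width 0.0323638306856717 [ 0.2 -4.2 -3.5] [-1.45  0.01  0.54  2.34  1.07  0.62 -0.21]
```

View pics/wrist11.png

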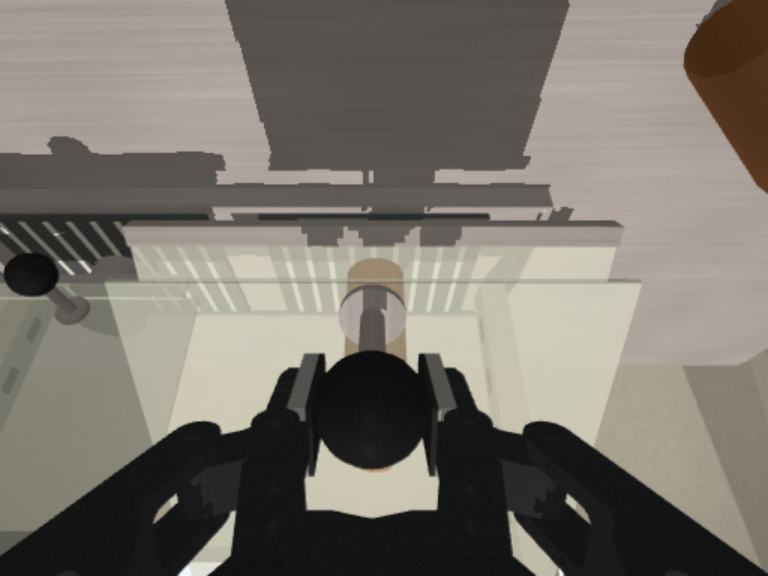

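View pics/top11.png

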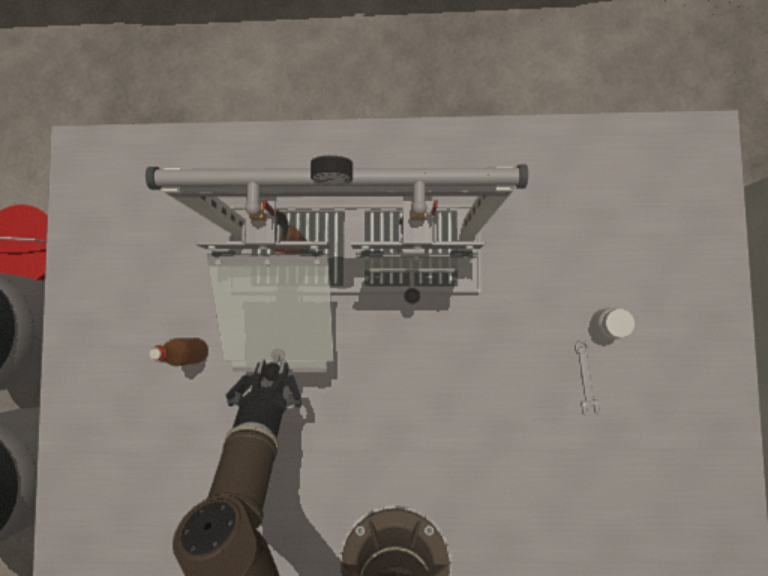

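View pics/scene11.png

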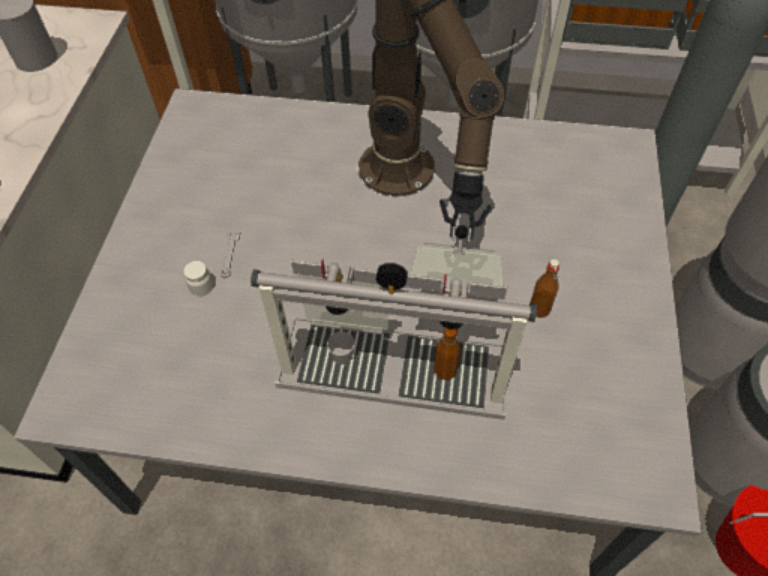

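Now an independent angle check from the cameras, then a hold to see whether it creeps.

Request:
{"op": "servo_tool", "data": {"steps": "0 0 0 0 0 0 1;0 0 0 0 0 0 1;0 0 0 0 0 0 1;0 0 0 0 0 0 1;0 0 0 0 0 0 1"}}

```text
time_s: 9.87
eef_pos: [0.4872, 0.2258, 0.2342]
tool_rot: [-0.301, 0.648, 0.633, -0.298]
ft_force: [1.0, -4.7, -2.6]
gripper_width: 0.0327
```

Request:
{"op": "servo_tool", "data": {"steps": "0 0 0 0 0 0 1;0 0 0 0 0 0 1;0 0 0 0 0 0 1;0 0 0 0 0 0 1;0 0 0 0 0 0 1"}}

```text
time_s: 10.28
eef_pos: [0.4872, 0.2258, 0.2342]
tool_rot: [-0.301, 0.648, 0.633, -0.298]
ft_force: [0.6, -4.9, -3.0]
gripper_width: 0.0321
```

```bash
python3 chk.py 12; python3 - <<'E'
from h import *
sc=load("scene12.npz");tp=load("top12.npz")
for n,d,w in(("scene",sc,(285,350,140,170)),("top",tp,(170,195,238,256))):
    m=(d["img"].max(2)<45).astype(np.uint8)
    x0,x1,y0,y1=w
    k=np.zeros_like(m);k[y0:y1,x0:x1]=m[y0:y1,x0:x1]
    N,l,st,c=cv2.connectedComponentsWithStats(k)
    print(n,[(st[i].tolist(),c[i].round(1).tolist()) for i in range(1,N) if st[i,4]>8])
for th in(50,55,60,65,70):
    t=np.radians(th);E=H+.254*(-np.sin(t)*X-np.cos(t)*Z)
    print(th,"knob scene",np.round(proj(sc,knob(t)),1),"top",np.round(proj(tp,knob(t)),1),"edge top",np.round(proj(tp,E+.11*Y),1),np.round(proj(tp,E-.11*Y),1),"scene",np.round(proj(sc,E-.11*Y),1))
a=load("top0.npz")["img"].astype(int);b=tp["img"].astype(int)
for n,(x0,x1,y0,y1) in dict(closed=(95,142,220,250),tub_spanner=(370,430,200,280),rknob=(265,285,188,205),cup=(245,290,135,160)).items(): print(n,np.abs(a-b)[y0:y1,x0:x1].mean().round(2))
a=load("scene0.npz")["img"].astype(int);b=sc["img"].astype(int)
for n,(x0,x1,y0,y1) in dict(bottle=(285,312,222,255),cup=(215,240,215,245)).items(): print(n,np.abs(a-b)[y0:y1,x0:x1].mean().round(2))
I=np.hstack([cv2.resize(sc["img"][120:180,270:350,::-1],None,fx=4.8,fy=4.8),cv2.resize(tp["img"][150:210+60,130:130+120,::-1],None,fx=3.2,fy=2.4)[:288]])
cv2.imwrite("pics/fin.png",cv2.resize(sc["img"][120:270,270:390,::-1],None,fx=4,fy=4));cv2.imwrite("pics/fint.png",cv2.resize(tp["img"][150:270,130:250,::-1],None,fx=5,fy=5))
E
```

```text
10.2833 [0.4593 0.2265 0.2675] ang 59.39 r 0.2217 (.2232) width 0.032089684533420114 [ 0.6 -4.9 -3. ] [-1.45  0.01  0.54  2.34  1.07  0.62 -0.2 ]
scene [([295, 140, 31, 14, 115], [311.1, 144.7]), ([304, 150, 8, 9, 55], [307.6, 154.3])]
top [([170, 241, 20, 15, 108], [178.8, 248.5]), ([190, 243, 2, 8, 11], [190.6, 246.4]), ([186, 253, 7, 3, 12], [189.1, 254.3])]
50 knob scene [306.6 161.8] top [183.7 242.2] edge top [153.8 238. ] [223.7 238.4] scene [277.8 171.1]
55 knob scene [307.1 157.5] top [182.2 245.1] edge top [152.  242.6] [223.1 243.1] scene [278.4 165.8]
60 knob scene [307.6 153.4] top [180.7 247.6] edge top [150.  246.9] [222.3 247.4] scene [278.9 160.7]
65 knob scene [308.1 149.5] top [179.1 249.5] edge top [147.8 250.9] [221.6 251.4] scene [279.4 155.7]
70 knob scene [308.6 145.8] top [177.5 250.9] edge top [145.5 254.4] [220.8 254.9] scene [279.8 150.8]
closed 2.64
tub_spanner 2.66
rknob 2.57
cup 2.64
bottle 9.82
cup 3.26
```

View pics/fint.png

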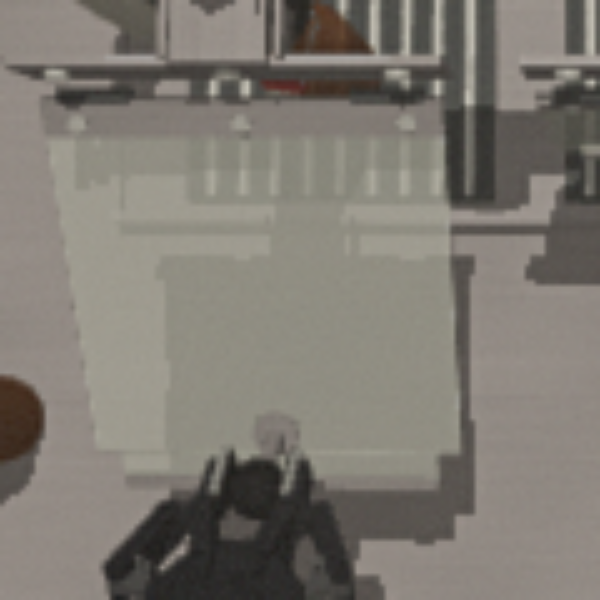

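```bash
python3 - <<'E'
from h import *
from bench import env
for f in("scene0.npz","scene12.npz"):
    I=load(f)["img"].astype(int); m=((I[:,:,0]-I[:,:,2]>40)).astype(np.uint8);k=np.zeros_like(m);k[215:258,280:315]=m[215:258,280:315]
    N,l,st,c=cv2.connectedComponentsWithStats(k);i=1+st[1:,4].argmax();print(f,st[i],c[i].round(1))
env.finish_job()
E
```

```text
scene0.npz [289 219  18  34 431] [297.7 236.9]
scene12.npz [289 219  18  34 435] [297.7 236.7]
the job is handed in; nothing more can be done
```

The left guard, the one in front of the bottle, is swung up to about 60° and the gripper is still holding it by the knob. I've handed the job in; no verdict is reported.

- **First try:** the first grasp held the ball only at the pad tips, and it slipped out at roughly 25°. The guard fell shut without disturbing anything. The pictures showed the open pads about 34 mm behind the TCP, where the stated geometry gives about 13 mm. I gripped again about 24 mm deeper with 60 N, and that held through the lift.
- **Angle:** the arm pose gives 59.4°. The knob in the scene camera gives about 59°, and the guard's lower edge in the top camera gives about 60°.
- **Hold:** the arm pose stayed put over the last second, with 3 to 5 N at the wrist. The gripper reads 32 mm on the 35 mm ball. I can't read the finger contact force directly.
- **Everything else:** the bottle's outline in the scene camera is unchanged to within 0.2 pixel. The cup, closed bottle, tub, spanner and right knob show no change in the pictures.
- **Time:** about 10.3 s of the 34 s was used.

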